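Click the photometer's filter lever to the marked notch and take a reading

TASK

On the bench photometer, click the thumb lever round one notch at a time, letting it settle in each notch, until its pointer stands at the tall index post (the sixth of the seven notches, counted from the end towards which the lever starts), and do not run past it. Push the sprung paddle gently from one side with a fingertip, without pinching it, and stop pushing as soon as each click is felt. Then, and not before, press the round read key fully down, let it come up again, back away, and leave the things around the instrument where they are.

Things in the scene. Friction and masses are not known exactly. Their poses are not given: they have to be found in the camera images.
- photometer: White bench photometer, fixed. Origin on the bench under the vertical lever axis; x to its rear (away from the robot at yaw 0), y to its left, z up. Front: round drum, radius 80 mm, 60 mm high, about the origin. Rear: box 50 mm high, x = 10 to 145, 230 mm wide, with a read head over its middle (x = 42 to 130, 50 mm wide, 130 mm high). On the drum a filter disc, radius 65, up to 76 mm high.
- post (a point): Foot of the tall index post (16 mm tall, 4 mm wide) on the drum's front rim, 60 mm above the bench. It marks the sixth of the seven notches; the other six have ribs 4 mm tall, 8 degrees (10 mm) apart. The lever's upright steel pointer runs just outside the ribs.
- lever (a joint): Index angle of the lever about the vertical axis at the photometer's origin, without the blade's bending. 0: straight out at the front (photometer -x); positive: paddle towards photometer -y. Notches at -0.419, -0.279, -0.140, 0, 0.140, 0.279 (the one to reach), 0.419. Starts in one of the first three. Pushed about half-way it snaps into the next by itself, and stays there when let go.
- paddle (a point): Centre of the black thumb paddle: upright plate 34 mm (radial) x 8 mm (along its swing) x 50 mm high, 20 to 70 mm above the bench, centred 135 mm from the lever axis; 19 mm of travel per notch. To be pushed on its photometer +y side, towards -y; more than 20 N from the fingers would bend its blade. Its x axis points along the blade to the pivot, z up.
- blade_pivot (a point): Pivot of the sprung blade that carries the paddle, 50 mm from the lever axis. The paddle yields about 4.5 mm per newton ahead of the lever. The click force differs from start to start and is not known beforehand (5 to 14 N at the paddle), so the paddle leads the lever by 20 to 55 mm before the click; then the lever jumps a notch and the force drops suddenly.
- read_key_top (a point): Centre of the top of the round grey read key (26 mm diameter) on the rear box, right of the disc (photometer x = +55, y = -80 mm). Pressed straight down 6 mm against a spring, 4 N when fully down; it comes up by itself.
- read_key (a joint): Travel of the read key, m: 0 up, 0.006 fully down; it counts as pressed beyond 0.0045.
- reagent: Closed amber bottle, 70 mm diameter, 170 mm high, loose bystander; origin at the centre of its underside.
- beaker: Glass beaker, 70 mm diameter, 85 mm high, loose bystander; origin at the centre of its underside.
- jar: White jar, 48 mm diameter, 55 mm high, loose bystander; origin at the centre of its underside.
- carton: White carton 90 x 120 x 50 mm, loose bystander; origin at the centre of its underside.

How it is judged:
On the way, in this order (a step that is already met when the one before it is completed fails the run):
1. the lever has clicked into the fourth notch and settles there (value of joint lever between -0.04 and 0.04 rad and velocity of joint lever between -0.1 and 0.1 rad/s), for 0.2 s.
2. the lever has clicked into the fifth notch and settles there (value of joint lever between 0.1 and 0.18 rad and velocity of joint lever between -0.1 and 0.1 rad/s), for 0.2 s.
3. the lever has clicked into the sixth (tall post) notch and settles there (value of joint lever between 0.239 and 0.319 rad and velocity of joint lever between -0.1 and 0.1 rad/s), for 0.2 s.
4. the read key is pressed fully down with the lever in the sixth notch (value of joint lever between 0.239 and 0.319 rad and value of joint read_key above 0.0045 m), for 0.05 s.
At the end, for the whole second after the job is handed in: The lever rests in the sixth notch (0.279 rad, within 0.04), the read key has come up again (below 1.5 mm), and nothing is touched (all of step 3 and value of joint read_key below 0.0015 m).
It fails at once if the lever runs past the sixth notch (value of joint lever above 0.36 rad).
It fails at once if the fingers push or squeeze the paddle with more than 20 N (contact force between the fingers and blade above 20 N).
It fails at once if the read key is pressed before the lever stands in the sixth notch (value of joint read_key above 0.003 m and value of joint lever below 0.235 rad).
It fails at once if a bystander (bottle, beaker, jar, carton) is shifted more than 20 mm or tipped (distance of any of reagent, beaker, jar, carton from where it was at the start of the episode above 0.02 m or angle between any of reagent, beaker, jar, carton's own z axis and vertical above 0.3 rad).
It also fails if it takes over 72 s, if anything falls off the work surface, if the arm or the gripper's body presses on something with over 40 N, if the wrist force passes 120 N, or if a joint passes its speed limit or range.

ROBOT

A 7-joint arm with a two-finger parallel gripper is mounted at the origin on the work surface. World frame = base frame: x ahead of the robot, y to its left, z up, the work surface at z = 0. Lengths are in m, angles in rad, forces in N, time in s.
With the tool pointing down it reaches from about 0.4 to 0.85 m from the base axis. Payload 4.4 kg.
Tool frame: the origin (TCP) lies at the very end of the fingers, on their centre line; the grasp point (between the pads) lies 19 mm behind it; z points along the fingers, y is the line along which they close (so a half turn about z gives the same grasp; the last joint's range is limited). The gripper opens to 94 mm and grips with 3 to 60 N. Pads are 16 mm wide; open, the fingers measure 119 mm over their backs; the gripper's body (75 mm by 177 mm) begins 78 mm behind the grasp point.
Start: joints at [1.194, 0.628, 0.038, 1.517, -0.027, 0.996, -0.02], TCP at [0.199, -0.619, 0.169] pointing down, gripper open.
Joint ranges: [-3.06, 3.06], [-0.37, 2.12], [-1.25, 1.32], [0.18, 2.47], [-1.1, 4.24], [0.23, 1.98], [-2.94, 2.94]. Speed limits (rad/s): [2.57, 2.57, 3.14, 3.14, 3.14, 3.14, 3.14].

INTERFACE

Orientations are given as a rotation vector (axis times angle).
In Python, from rig import r gives the robot as it stands.
- The arm moves only by the tool play_rows, never from a script. Its argument "series" is a list of rows, each an object of numbers: "x", "y", "z": the shift along the tool's x, y, z in m; "roll": the turn about the tool's z in rad; "hand": the finger opening in m, from 0 to 0.094. A call has 1 to 5 rows; each row is the pose to reach, as a shift and turn from the pose commanded when the call began, along the tool's axes at that moment; what a row does not reach only later rows make up. A row lasts 1/10 s, in which the tool goes at most 50 mm and 8.59 degrees, less where a joint would pass 70% of its speed; a pose out of reach is approached as far as the arm can. A call with a gripper value outside its range is refused whole. The fingers move at their own pace and stop on an object; "squeeze" is the grip in N (left out, the last holds). Time passes only in rows, so rows that repeat a pose let the fingers close. It gives the time, the measured TCP pose, the force, the opening and the grip force at its end, in the units of the state.
- r.sense(): the state, without advancing time (a new reading comes with each control period).
- r.read_camera(name): name is "scene" or "top" or "wrist"; returns the picture (480x640x3 uint8, red, green, blue); there is no depth.
- r.calibration(name): a dict with "camera_matrix" (3x3 intrinsics, pixels), "view" (4x4, takes a point from world to camera coordinates); the wrist camera has in their place "hand_eye" (4x4, takes a point from camera to tool coordinates, whose origin is the TCP and whose axes are the flange's). Camera axes: x right, y down, z forward; pixel columns grow to the right and rows downward; lengths in m; the calibration is good to about 2 mm. A picture is of the moment at which its call begins: read the wrist's pose just before it. calibration takes no time and is no camera call.
- r.job_done(): hands the job in; it is judged then, once.
Trained networks look in the newest picture that a camera, given by its name, has taken for a name from the list of things; names that differ only in an ending like _2 or _b are one class to them, and where a whole thing is asked for, a point or a joint stands for the part that bears it (a point fixed in the world has none). Each returns a list of dicts, best first, with "confidence" (0 to 1); they miss things now and then, are a little off and sometimes report something else, mostly with a low value. They report only what shows in the picture. A call takes as long as a camera call.
- r.boxes_of(camera, thing): "centre" ([x, y, z] in m, in the coordinates of the camera as it stood for that picture, good to about 4 mm: the middle of the surface that is visible of it).
The state is a dict: "t": time; "qpos": joint angles; "dq": joint speeds; "joint_efforts": joint torques, N m; "tcp_pos": TCP position; "tcp_rot": TCP orientation; "wrist_force": force on the tool from outside, world axes, zero at the start; "moment": the same for the moment, N m; "opening": finger opening in m; "grip_force": force on a finger pad.
Only numpy, scipy, OpenCV 4.12 (cv2) and the standard library are available. Lean on these libraries where they do the work, as an engineer would, in place of code of your own. Each camera call takes 0.05 s, during which the arm holds its last target. There are 200 camera calls.

## Working session

There is one attempt and no reset: what is moved stays moved. The work goes in short steps, Python scripts to look and compute and a tool call to move; the robot and the scene stay as the last step left them, time stands still between calls to the robot, and variables do not carry over. Pictures are saved under pics/ and viewed, at most 10 in all, crops included, and the job is handed in when it is done.

Besides the shell and the picture viewer there is one more tool, called after ">>>" as name([rows], argument=value, ...), one row to a line, values as JSON. play_rows: Moves the arm, as the interface text tells. Its arguments: {"type":"object","properties":{"series":{"type":"array"},"squeeze":{"type":"number"}},"required":["series"]}

```bash
mkdir -p pics; cat > h.py <<'E'
import numpy as np, cv2
from scipy.spatial.transform import Rotation as R
from rig import r
def w(cam,p,s=None):
    c=r.calibration(cam)
    if cam=='wrist':
        s=s or r.sense(); q=np.array(c['hand_eye'])@np.append(p,1)
        return R.from_rotvec(s['tcp_rot']).apply(q[:3])+s['tcp_pos']
    return (np.linalg.inv(np.array(c['view']))@np.append(p,1))[:3]
def proj(cam,P):
    c=r.calibration(cam); q=(np.array(c['view'])@np.append(P,1))[:3]
    u=np.array(c['camera_matrix'])@q; return u[:2]/u[2]
def save(cam,n):
    im=r.read_camera(cam); cv2.imwrite('pics/'+n,im[:,:,::-1]); return im
E
python3 - <<'E'
from h import *
for cam in ['scene','top']:
    save(cam,cam+'.png')
    for n in ['photometer','paddle','lever','read_key_top','reagent','beaker','jar','carton']:
        for b in r.boxes_of(cam,n)[:1]: print(cam,n,round(b['confidence'],2),w(cam,b['centre']).round(3))
s=r.sense(); print(s); print(R.from_rotvec(s['tcp_rot']).as_matrix().round(3))
E
```

```text
scene photometer 0.57 [0.666 0.004 0.053]
scene paddle 0.46 [0.456 0.013 0.05 ]
scene lever 0.6 [0.573 0.002 0.07 ]
scene read_key_top 0.54 [ 0.656 -0.052  0.071]
scene reagent 0.75 [0.578 0.393 0.09 ]
scene beaker 0.57 [0.426 0.354 0.059]
scene jar 0.77 [ 0.514 -0.369  0.044]
scene carton 0.74 [ 0.662 -0.368  0.051]
top photometer 0.92 [0.626 0.02  0.059]
top paddle 0.71 [ 0.642 -0.359  0.052]
top lever 0.71 [0.572 0.011 0.066]
top read_key_top 0.52 [ 0.654 -0.049  0.069]
top reagent 0.83 [0.554 0.394 0.11 ]
top beaker 0.63 [0.409 0.376 0.048]
top jar 0.94 [ 0.493 -0.362  0.056]
top carton 0.83 [ 0.642 -0.36   0.048]
{'t': 0.9, 'qpos': array([ 1.19422166,  0.62836795,  0.03853375,  1.51739172, -0.0269668 ,
        0.99632315, -0.02001207]), 'dq': array([ 0.0002852 ,  0.00254777,  0.00136054,  0.00101378, -0.00066389,
       -0.000194  , -0.00182479]), 'joint_efforts': array([-9.31048817e-04, -5.49584198e+01,  1.14263099e+00, -1.86945498e+01,
       -5.24123828e-02,  1.57825981e-02,  1.52604593e-05]), 'tcp_pos': array([ 0.19876991, -0.6188791 ,  0.16900249]), 'tcp_rot': array([ 3.10372303e+00,  4.86125312e-01, -7.16999073e-06]), 'wrist_force': array([-0.3385312 , -0.36213427,  0.92170136]), 'moment': array([-0.02692888,  0.01357979,  0.00584416]), 'grip_force': 0.0, 'opening': 0.09402450896277773}
[[ 0.952  0.306  0.   ]
 [ 0.306 -0.952 -0.   ]
 [-0.     0.    -1.   ]]
```

View pics/top.png

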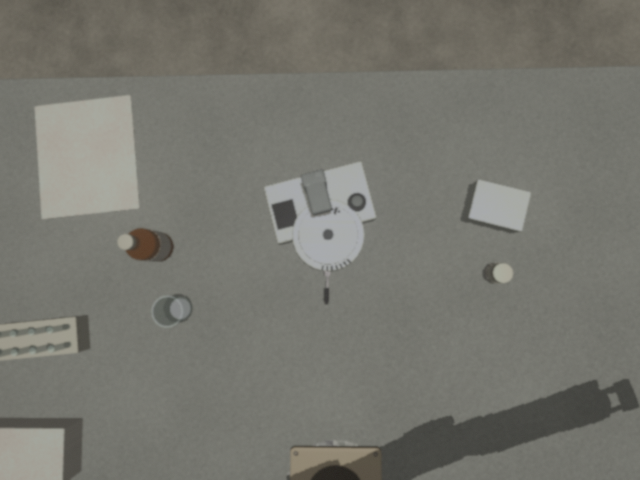

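View pics/scene.png

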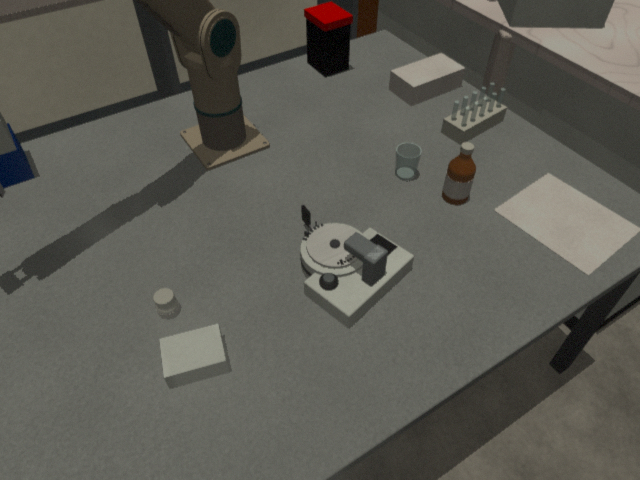

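The top view shows the photometer with its disc centre at about (328,235), the paddle at (326,296) and the key at (357,202). The box is turned about 14° counter-clockwise, so the lever looks to be in the second notch. The bystanders are well clear of it (bottle 140,245; beaker 170,310; jar 502,272; carton 500,205).

```bash
cat >> h.py <<'E'
def ray(cam,uv,z,s=None):
    c=r.calibration(cam); K=np.array(c['camera_matrix']); d=np.linalg.solve(K,[uv[0],uv[1],1.])
    a=w(cam,[0,0,0],s); b=w(cam,d,s); return a+(b-a)*(z-a[2])/(b[2]-a[2])
def totool(P,s=None):
    s=s or r.sense(); return R.from_rotvec(s['tcp_rot']).inv().apply(np.array(P)-s['tcp_pos'])
E
python3 - <<'E'
from h import *
for n,uv,z in [('disc',(328,235),.076),('paddle',(326,296),.065),('key',(357,202),.06),('bl',(265,186),.05),('br',(361,162),.05)]: print(n,ray('top',uv,z).round(3))
print(totool([0.40,0.03,0.26]))
print(np.array(r.calibration('wrist')['hand_eye']).round(3))
E
```

```text
disc [0.578 0.011 0.076]
paddle [0.445 0.016 0.065]
key [ 0.652 -0.053  0.06 ]
bl [0.692 0.154 0.05 ]
br [ 0.744 -0.063  0.05 ]
[ 0.38998887 -0.55627575 -0.09101731]
[[-0.    -0.966 -0.26   0.076]
 [ 1.     0.    -0.001  0.   ]
 [ 0.001 -0.26   0.966 -0.216]
 [ 0.     0.     0.     1.   ]]
```

>>> play_rows([
  {"x":0.44,"y":-0.55,"z":-0.08,"hand":0},
  {"x":0.44,"y":-0.55,"z":-0.08,"hand":0},
  {"x":0.44,"y":-0.55,"z":-0.08,"hand":0},
  {"x":0.44,"y":-0.55,"z":-0.08,"hand":0},
  {"x":0.44,"y":-0.55,"z":-0.08,"hand":0},
], squeeze=10)

```text
invalid input at $.series[0]: expected keys x, y, z, roll, hand
```

>>> play_rows([
  {"x":0.44,"y":-0.55,"z":-0.08,"roll":0,"hand":0},
  {"x":0.44,"y":-0.55,"z":-0.08,"roll":0,"hand":0},
  {"x":0.44,"y":-0.55,"z":-0.08,"roll":0,"hand":0},
  {"x":0.44,"y":-0.55,"z":-0.08,"roll":0,"hand":0},
  {"x":0.44,"y":-0.55,"z":-0.08,"roll":0,"hand":0},
], squeeze=10)

```text
t: 1.4
tcp_pos: [0.2878, -0.3849, 0.1976]
tcp_rot: [3.103, 0.486, 0.001]
wrist_force: [1.0, -0.5, -0.0]
opening: 0.0575
grip_force: 0.0
```

>>> play_rows([
  {"x":0.285,"y":-0.356,"z":-0.05,"roll":0,"hand":0},
  {"x":0.285,"y":-0.356,"z":-0.05,"roll":0,"hand":0},
  {"x":0.285,"y":-0.356,"z":-0.05,"roll":0,"hand":0},
  {"x":0.285,"y":-0.356,"z":-0.05,"roll":0,"hand":0},
  {"x":0.285,"y":-0.356,"z":-0.05,"roll":0,"hand":0},
])

```text
t: 1.9
tcp_pos: [0.3763, -0.1528, 0.2251]
tcp_rot: [3.103, 0.486, 0.002]
wrist_force: [1.5, 0.1, 0.4]
opening: 0.0172
grip_force: 0.0
```

>>> play_rows([
  {"x":0.13,"y":-0.163,"z":-0.02,"roll":0,"hand":0},
  {"x":0.13,"y":-0.163,"z":-0.02,"roll":0,"hand":0},
  {"x":0.13,"y":-0.163,"z":-0.02,"roll":0,"hand":0},
  {"x":0.13,"y":-0.163,"z":-0.02,"roll":0,"hand":0},
  {"x":0.13,"y":-0.163,"z":-0.02,"roll":0,"hand":0},
])

```text
t: 2.4
tcp_pos: [0.4518, 0.0469, 0.2454]
tcp_rot: [-3.099, -0.499, -0.006]
wrist_force: [-0.8, -0.8, -0.3]
opening: 0.0005
grip_force: 0.0
```

```bash
python3 - <<'E'
from h import *
s=r.sense(); print(s['t'],s['tcp_pos'],s['tcp_rot'],s['wrist_force'],s['opening'])
save('wrist','w1.png')
for n in ['paddle','lever','read_key_top','post','blade_pivot']:
    for b in r.boxes_of('wrist',n)[:2]: print(n,round(b['confidence'],2),w('wrist',b['centre'],s).round(4))
E
```

```text
2.4 [0.45177793 0.0469118  0.24536183] [-3.09878285 -0.49916632 -0.0059658 ] [-0.79687502 -0.78834216 -0.33678753] 0.0004812301462072332
paddle 0.79 [0.451  0.0194 0.0673]
paddle 0.43 [0.4217 0.3352 0.0494]
lever 0.89 [0.5783 0.0143 0.0661]
read_key_top 0.66 [ 0.6522 -0.0509  0.0709]
post 0.93 [0.5961 0.0168 0.0687]
blade_pivot 0.69 [0.4502 0.0206 0.0699]
```

View pics/w1.png

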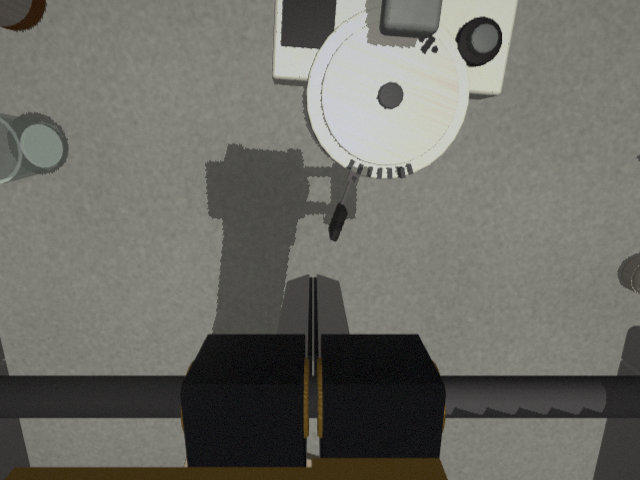

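The wrist picture shows the disc hub at (390,95), the paddle top at about (340,207), the grey key cap at (486,38) and the pointer near (352,165), at the left end of the ribs.

```bash
python3 - <<'E'
from h import *
s=r.sense(); s['tcp_pos']=np.array([0.45177793,0.0469118,0.24536183]); s['tcp_rot']=np.array([-3.09878285,-0.49916632,-0.0059658])
s2=r.sense(); print(s2['tcp_pos'],s2['tcp_rot'])
im=cv2.imread('pics/w1.png')
cv2.imwrite('pics/c1.png',cv2.resize(im[150:250,300:430],None,fx=6,fy=6,interpolation=cv2.INTER_CUBIC)[:600,:780])
for n,uv,z in [('hub',(390,95),.077),('padtop',(340,207),.07),('key',(486,38),.075),('keybase',(479,42),.055),('bfl',(275,79),.05),('bfr',(500,94),.05)]: print(n,ray('wrist',uv,z,s).round(4))
E
```

```text
[0.44901508 0.03824023 0.24424209] [ 3.10364686e+00  4.81022678e-01 -1.55660036e-03]
hub [0.5804 0.0141 0.077 ]
padtop [0.4652 0.0225 0.07  ]
key [ 0.6531 -0.0509  0.075 ]
keybase [ 0.6545 -0.0522  0.055 ]
bfl [0.5627 0.1232 0.05  ]
bfr [ 0.6195 -0.0932  0.05  ]
```

View pics/c1.png

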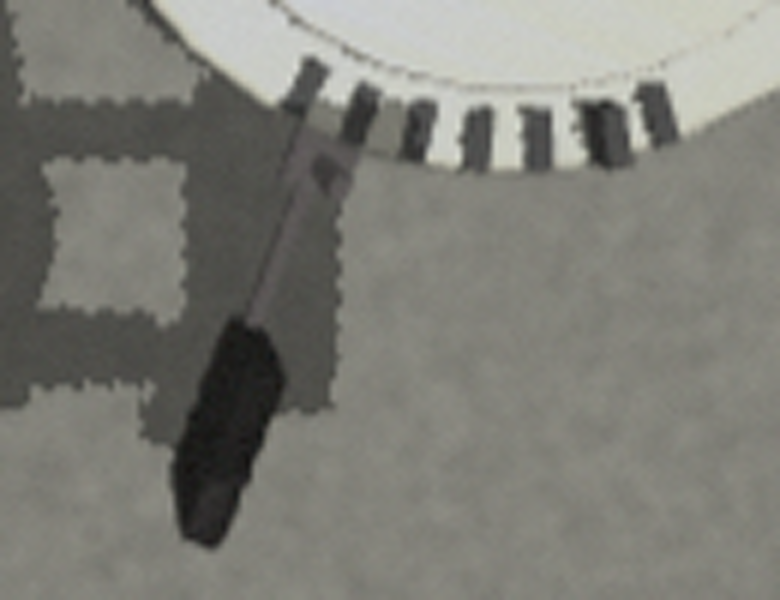

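```bash
cat >> h.py <<'E'
O=np.array([.580,.013]); Y=.257
def rot(a): return np.array([[np.cos(a),-np.sin(a)],[np.sin(a),np.cos(a)]])
def pose(a,d,gap=0,back=.0165):
    """a lever angle, d lead in m along paddle arc; returns tcp xy, tool yaw"""
    u=lambda t: rot(Y)@np.array([-np.cos(t),-np.sin(t)])
    t=a+d/.085; c=O+.05*u(a)+.085*u(t); y=rot(Y)@np.array([np.sin(t),-np.cos(t)])
    return c-y*(back+gap), Y+t
def yaw(s=None):
    m=R.from_rotvec((s or r.sense())['tcp_rot']).as_matrix(); return np.arctan2(m[1,0],m[0,0])
def rel(p,yw,z,base=None):
    """shift in tool frame from base=(x,y,z,yaw)"""
    if base is None: s=r.sense(); base=(*s['tcp_pos'],yaw(s))
    d=rot(-base[3])@(np.array(p)-base[:2]); return np.round([d[0],-d[1],base[2]-z,base[3]-yw],4)
E
python3 - <<'E'
from h import *
s=r.sense(); print(s['t'],s['tcp_pos'],yaw(s),s['qpos'].round(2))
p,yw=pose(-.279,0,gap=.025); print(p,yw,rel(p,yw,.06),rel(p,yw,.03))
E
```

```text
2.7 [0.44901508 0.03824023 0.24424209] 0.30752539610394675 [ 0.02  0.26 -0.21  1.93  0.07  0.96 -1.49]
[0.4459456  0.05745972] -0.02200000000000002 [ 0.0029 -0.0192  0.1842  0.3295] [ 0.0029 -0.0192  0.2142  0.3295]
```

>>> play_rows([
  {"x":0.003,"y":-0.03,"z":0.045,"roll":0.12,"hand":0},
  {"x":0.003,"y":-0.03,"z":0.09,"roll":0.24,"hand":0},
  {"x":0.003,"y":-0.03,"z":0.135,"roll":0.33,"hand":0},
  {"x":0.003,"y":-0.025,"z":0.18,"roll":0.33,"hand":0},
  {"x":0.003,"y":-0.02,"z":0.21,"roll":0.33,"hand":0},
])

```text
t: 3.2
tcp_pos: [0.4449, 0.0583, 0.0322]
tcp_rot: [3.14, -0.034, -0.004]
wrist_force: [0.4, -0.7, -0.6]
opening: 0.0004
grip_force: 0.0
```

>>> play_rows([
  {"x":0,"y":0,"z":0,"roll":0,"hand":0},
  {"x":0,"y":0,"z":0,"roll":0,"hand":0},
  {"x":0,"y":0,"z":0,"roll":0,"hand":0},
])

```text
t: 3.5
tcp_pos: [0.4478, 0.0602, 0.036]
tcp_rot: [-3.141, 0.032, -0.005]
wrist_force: [0.7, 0.1, -0.2]
opening: 0.0004
grip_force: 0.0
```

```bash
python3 - <<'E'
from h import *
s=r.sense(); print(s['t'],s['tcp_pos'],yaw(s),s['wrist_force'])
save('wrist','w2.png')
for d in np.arange(0,.061,.005):
    p,yw=pose(-.279,d); print(d,rel(p,yw,.03))
E
```

```text
3.5 [0.44779571 0.06020715 0.03604257] -0.02021443420415654 [ 0.73809063  0.11541827 -0.23774995]
0.0 [-0.002   0.028   0.0062  0.0022]
0.005 [-0.0029  0.033   0.0062 -0.0567]
0.01 [-0.0034  0.0381  0.0062 -0.1155]
0.015 [-0.0036  0.0432  0.0062 -0.1743]
0.02 [-0.0036  0.0483  0.0062 -0.2331]
0.025 [-0.0032  0.0533  0.0062 -0.292 ]
0.03 [-0.0026  0.0584  0.0062 -0.3508]
0.035 [-0.0016  0.0634  0.0062 -0.4096]
0.04 [-4.000e-04  6.830e-02  6.200e-03 -4.684e-01]
0.045 [ 0.0012  0.0732  0.0062 -0.5273]
0.05 [ 0.003   0.0779  0.0062 -0.5861]
0.055 [ 0.0051  0.0826  0.0062 -0.6449]
0.06 [ 0.0074  0.0871  0.0062 -0.7037]
```

View pics/w2.png

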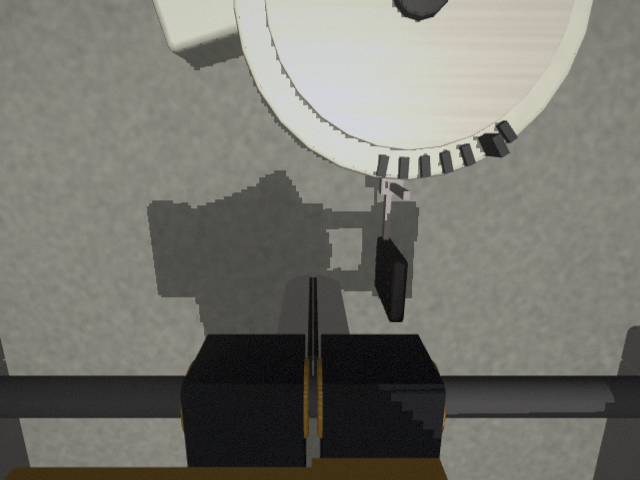

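The picture shows the closed fingertip at (313,278), with the upright paddle to its right at (390,280). The pointer is at the second rib and the post is at (493,145), so I'll start pushing.

>>> play_rows([
  {"x":-0.002,"y":0.012,"z":0,"roll":0,"hand":0},
  {"x":-0.002,"y":0.024,"z":0,"roll":0,"hand":0},
  {"x":-0.002,"y":0.028,"z":0,"roll":0,"hand":0},
  {"x":-0.003,"y":0.033,"z":0,"roll":-0.057,"hand":0},
  {"x":-0.003,"y":0.033,"z":0,"roll":-0.057,"hand":0},
])

```text
t: 4.05
tcp_pos: [0.4427, 0.0262, 0.0346]
tcp_rot: [3.141, 0.057, 0.0]
wrist_force: [-0.2, 0.3, 0.5]
opening: 0.0006
grip_force: 0.0
```

```bash
cat >> h.py <<'E'
def plan(a,ds,base):
    for d in ds: p,yw=pose(a,d); print(round(d,3),rel(p,yw,base[2],base))
def dest(base,x,y,ro): # pose after shift
    p=np.array(base[:2])+rot(base[3])@np.array([x,-y]); return (*p,base[2],base[3]-ro)
E
python3 - <<'E'
from h import *
s=r.sense(); print(s['t'],s['tcp_pos'],yaw(s),s['wrist_force'])
b=dest((.4478,.0602,.036,-.0202),-.003,.033,-.057); print(b)
plan(-.279,np.arange(.005,.061,.005),b)
E
```

```text
4.05 [0.44270413 0.02618299 0.03463836] 0.035987149205957816 [-0.17144629  0.2587557   0.47164368]
(np.float64(0.4441340573715073), np.float64(0.02726732830995031), 0.036, 0.0368)
0.005 [ 0.0003 -0.0002  0.     -0.    ]
0.01 [-0.0005  0.0048  0.     -0.0588]
0.015 [-0.001   0.0099  0.     -0.1177]
0.02 [-0.0012  0.015   0.     -0.1765]
0.025 [-0.0012  0.0201  0.     -0.2353]
0.03 [-0.0008  0.0252  0.     -0.2941]
0.035 [-1.00e-04  3.02e-02  0.00e+00 -3.53e-01]
0.04 [ 0.0008  0.0352  0.     -0.4118]
0.045 [ 0.0021  0.0402  0.     -0.4706]
0.05 [ 0.0036  0.045   0.     -0.5294]
0.055 [ 0.0055  0.0498  0.     -0.5883]
0.06 [ 0.0076  0.0544  0.     -0.6471]
```

>>> play_rows([
  {"x":-0.0008,"y":0.005,"z":0,"roll":-0.059,"hand":0},
  {"x":-0.0013,"y":0.01,"z":0,"roll":-0.118,"hand":0},
  {"x":-0.0013,"y":0.01,"z":0,"roll":-0.118,"hand":0},
  {"x":-0.0013,"y":0.01,"z":0,"roll":-0.118,"hand":0},
])

```text
t: 4.45
tcp_pos: [0.442, 0.0175, 0.0345]
tcp_rot: [-3.132, -0.241, -0.0]
wrist_force: [0.5, 0.9, -0.3]
opening: 0.0004
grip_force: 0.0
```

>>> play_rows([
  {"x":-0.0008,"y":0.005,"z":0,"roll":-0.059,"hand":0},
  {"x":-0.0008,"y":0.005,"z":0,"roll":-0.059,"hand":0},
  {"x":-0.0008,"y":0.005,"z":0,"roll":-0.059,"hand":0},
])

```text
t: 4.75
tcp_pos: [0.4419, 0.0126, 0.0345]
tcp_rot: [-3.124, -0.334, -0.0]
wrist_force: [-0.2, -0.1, -0.3]
opening: 0.0008
grip_force: 0.0
```

>>> play_rows([
  {"x":-0.0008,"y":0.005,"z":0,"roll":-0.059,"hand":0},
  {"x":-0.0008,"y":0.005,"z":0,"roll":-0.059,"hand":0},
  {"x":-0.0008,"y":0.005,"z":0,"roll":-0.059,"hand":0},
])

```text
t: 5.05
tcp_pos: [0.4422, 0.0076, 0.0345]
tcp_rot: [-3.112, -0.426, -0.0]
wrist_force: [-0.1, -0.4, -0.4]
opening: 0.0004
grip_force: 0.0
```

>>> play_rows([
  {"x":-0.0008,"y":0.005,"z":0,"roll":-0.059,"hand":0},
  {"x":-0.0008,"y":0.005,"z":0,"roll":-0.059,"hand":0},
  {"x":-0.0008,"y":0.005,"z":0,"roll":-0.059,"hand":0},
])

```text
t: 5.35
tcp_pos: [0.4427, 0.0025, 0.0344]
tcp_rot: [-3.099, -0.517, -0.0]
wrist_force: [0.2, -0.0, 0.1]
opening: 0.0005
grip_force: 0.0
```

```bash
python3 - <<'E'
from h import *
s=r.sense(); print(s['t'],s['tcp_pos'],yaw(s),s['wrist_force'],s['joint_efforts'].round(2),s['moment'])
save('wrist','w3.png')
E
```

```text
5.35 [0.44274252 0.00254928 0.03443642] 0.33068015620627705 [ 0.20083599 -0.00119424  0.1246785 ] [ 2.000e-01 -4.191e+01 -1.330e+00 -8.100e+00  2.000e-02 -7.000e-02
  2.000e-02] [-0.03282664 -0.00812326  0.01662553]
```

View pics/w3.png

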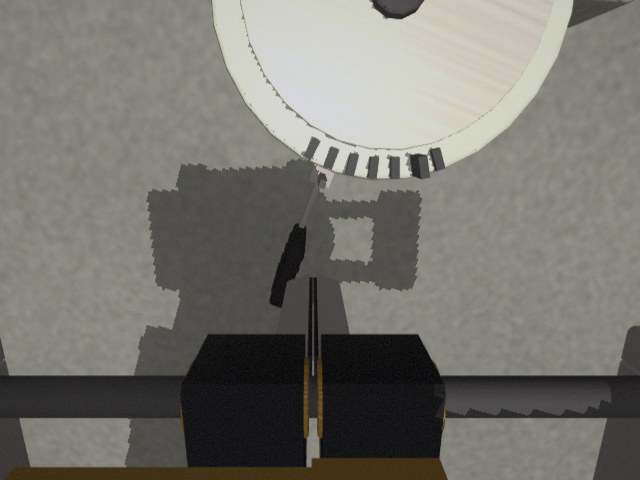

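The paddle at (288,265) now lies to the left of the fingertip at (313,278), with the pointer still at rib 2. The finger got past the paddle without moving the lever, so I'll work out where the paddle really is.

```bash
python3 - <<'E'
from h import *
def st(p,yw): return dict(tcp_pos=np.array(p),tcp_rot=(R.from_euler('z',yw)*R.from_euler('x',np.pi)).as_rotvec())
def pw(P,s):
    c=r.calibration('wrist'); q=R.from_rotvec(s['tcp_rot']).inv().apply(np.array(P)-s['tcp_pos'])
    q=np.linalg.inv(np.array(c['hand_eye']))@np.append(q,1); u=np.array(c['camera_matrix'])@q[:3]; return (u[:2]/u[2]).round(0)
A=st([.4478,.0602,.036],-.0202); B=st(r.sense()['tcp_pos'],yaw())
for n,s in (('w2',A),('w3',B)):
    print(n,'tcp',pw(s['tcp_pos'],s))
    u=rot(Y)@np.array([-np.cos(-.279),-np.sin(-.279)])
    for rr in (.118,.152):
        for z in (.02,.07): print(rr,z,pw([*(O+rr*u),z],s))
    print('hub',pw([*O,.076],s),'rib',pw([*(O+.075*u),.062],s))
E
```

```text
w2 tcp [312. 268.]
0.118 0.02 [384. 237.]
0.118 0.07 [403. 262.]
0.152 0.02 [382. 288.]
0.152 0.07 [398. 325.]
hub [424. -14.] rib [404. 173.]
w3 tcp [312. 268.]
0.118 0.02 [303. 226.]
0.118 0.07 [300. 249.]
0.152 0.02 [284. 275.]
0.152 0.07 [277. 310.]
hub [401. -16.] rib [331. 163.]
```

```bash
python3 - <<'E'
from h import *
p,yw=pose(-.279,0,gap=.015); print(p,yw,rel(p,yw,.030))
E
```

```text
[0.44572561 0.04746214] -0.02200000000000002 [ 0.0174 -0.0415  0.0045  0.3533]
```

>>> play_rows([
  {"x":0,"y":0,"z":-0.04,"roll":0,"hand":0},
  {"x":0,"y":0,"z":-0.08,"roll":0,"hand":0},
  {"x":0,"y":0,"z":-0.08,"roll":0,"hand":0},
])

```text
t: 5.7
tcp_pos: [0.4462, 0.0031, 0.1182]
tcp_rot: [3.098, 0.519, 0.013]
wrist_force: [0.3, 0.0, 1.0]
opening: 0.0004
grip_force: 0.0
```

>>> play_rows([
  {"x":0.017,"y":-0.03,"z":0,"roll":0.13,"hand":0},
  {"x":0.017,"y":-0.042,"z":0,"roll":0.26,"hand":0},
  {"x":0.017,"y":-0.042,"z":0.03,"roll":0.353,"hand":0},
  {"x":0.017,"y":-0.042,"z":0.07,"roll":0.353,"hand":0},
  {"x":0.017,"y":-0.042,"z":0.084,"roll":0.353,"hand":0},
])

```text
t: 6.2
tcp_pos: [0.4426, 0.0476, 0.0276]
tcp_rot: [3.14, -0.032, -0.007]
wrist_force: [-0.6, -0.9, 0.0]
opening: 0.0003
grip_force: 0.0
```

>>> play_rows([
  {"x":0,"y":0,"z":0,"roll":0,"hand":0},
  {"x":0,"y":0,"z":0,"roll":0,"hand":0},
  {"x":0,"y":0,"z":0,"roll":0,"hand":0},
])

```text
t: 6.5
tcp_pos: [0.4458, 0.0477, 0.0312]
tcp_rot: [-3.141, 0.032, -0.002]
wrist_force: [1.0, 0.1, 0.3]
opening: 0.0003
grip_force: 0.0
```

```bash
cat >> h.py <<'E'
def look(n):
    s=r.sense(); im=save('wrist',n); g=im.max(2); m=((g<32)*255).astype(np.uint8); m[332:]=0; m[:185]=0
    k,l,st,c=cv2.connectedComponentsWithStats(m)
    print(s['t'],s['tcp_pos'].round(4),round(yaw(s),3),'F',s['wrist_force'].round(2),'M',s['moment'].round(2))
    for i in range(1,k):
        if st[i,4]>150: print('blob',st[i],c[i].round(0))
E
python3 - <<'E'
from h import *
look('w4.png')
E
```

```text
6.5 [0.4458 0.0477 0.0312] -0.021 F [1.   0.06 0.35] M [ 0.01 -0.01  0.04]
blob [ 356  236   28   87 1362] [368. 277.]
blob [314 278   4  54 166] [315. 307.]
```

View pics/w4.png

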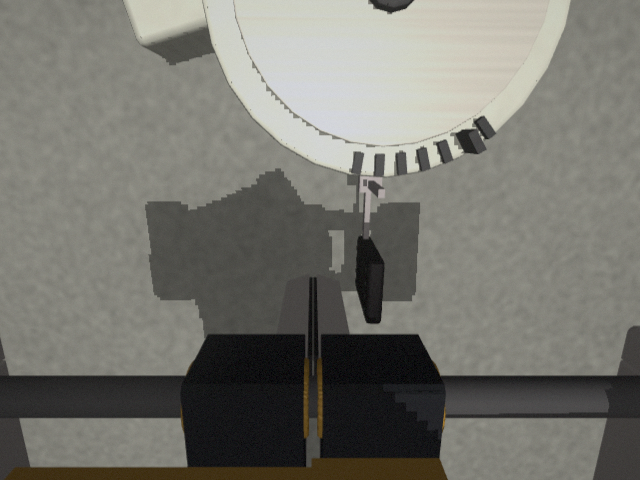

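The scene is as before: paddle left face at about column 357, fingertip right edge at about 337, and the lever in notch 2. I'll push in small steps and track the paddle blob.

>>> play_rows([
  {"x":0,"y":0.008,"z":0,"roll":0,"hand":0},
  {"x":0,"y":0.016,"z":0,"roll":0,"hand":0},
  {"x":0,"y":0.02,"z":0,"roll":0,"hand":0},
  {"x":0,"y":0.02,"z":0,"roll":0,"hand":0},
])

```text
t: 6.95
tcp_pos: [0.4448, 0.0263, 0.0307]
tcp_rot: [3.141, -0.035, 0.001]
wrist_force: [0.2, 0.5, 1.0]
opening: 0.0007
grip_force: 0.4
```

```bash
python3 -c "
from h import *
look('w5.png')"
```

```text
6.95 [0.4448 0.0263 0.0307] -0.022 F [0.18 0.51 0.96] M [ 0.03  0.11 -0.02]
blob [321 236  21  49 692] [331. 259.]
blob [314 278   4  54 167] [315. 307.]
```

>>> play_rows([
  {"x":0,"y":0.005,"z":0,"roll":0,"hand":0},
  {"x":0,"y":0.005,"z":0,"roll":0,"hand":0},
])

```text
t: 7.2
tcp_pos: [0.4447, 0.0223, 0.0305]
tcp_rot: [-3.141, 0.032, -0.0]
wrist_force: [-0.6, 0.3, 1.4]
opening: 0.0002
grip_force: 0.6
```

```bash
python3 -c "
from h import *
look('w6.png')"
```

```text
7.2 [0.4447 0.0223 0.0305] -0.021 F [-0.63  0.26  1.42] M [0.31 0.05 0.02]
blob [321 236  21  50 670] [330. 259.]
blob [314 278   4  54 165] [315. 307.]
```

```bash
python3 -c "
import cv2
im=cv2.imread('pics/w6.png'); cv2.imwrite('pics/c6.png',cv2.resize(im[150:350,220:420],None,fx=3,fy=3,interpolation=cv2.INTER_CUBIC))"
```

```text
(no output)
```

View pics/c6.png

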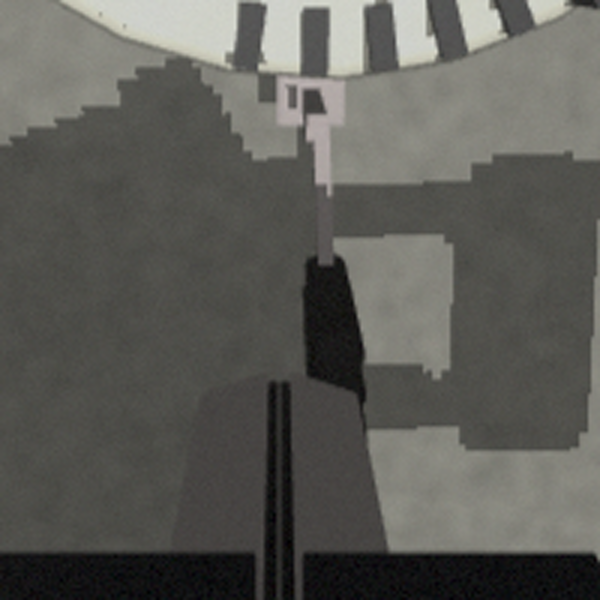

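The paddle is now against the finger, and the grip force of 0.4–0.6 shows light contact. The contact seems to sit near the fingertip, so I'll back off, go lower to overlap more of the paddle, and push again without rolling.

>>> play_rows([
  {"x":0,"y":-0.012,"z":0,"roll":0,"hand":0},
  {"x":0,"y":-0.012,"z":0.015,"roll":0,"hand":0},
  {"x":0,"y":-0.004,"z":0.015,"roll":0,"hand":0},
  {"x":0,"y":0,"z":0.015,"roll":0,"hand":0},
  {"x":0,"y":0,"z":0.015,"roll":0,"hand":0},
], squeeze=30)

```text
t: 7.75
tcp_pos: [0.4441, 0.0223, 0.0155]
tcp_rot: [-3.141, 0.033, 0.001]
wrist_force: [-1.0, 2.9, -2.5]
opening: 0.0004
grip_force: 1.4
```

>>> play_rows([
  {"x":0,"y":0.005,"z":0,"roll":0,"hand":0},
  {"x":0,"y":0.005,"z":0,"roll":0,"hand":0},
  {"x":0,"y":0.005,"z":0,"roll":0,"hand":0},
])

```text
t: 8.05
tcp_pos: [0.4445, 0.0178, 0.0156]
tcp_rot: [-3.141, 0.032, -0.0]
wrist_force: [-0.9, 3.4, -2.0]
opening: 0.0004
grip_force: 1.9
```

```bash
python3 -c "
from h import *
look('w7.png')"
```

```text
8.05 [0.4445 0.0178 0.0156] -0.02 F [-0.95  3.42 -1.97] M [ 0.93  0.21 -0.03]
blob [ 333  240   31   92 1519] [348. 286.]
blob [314 278   4  54 165] [315. 306.]
```

>>> play_rows([
  {"x":0,"y":0.005,"z":0,"roll":0,"hand":0},
  {"x":0,"y":0.005,"z":0,"roll":0,"hand":0},
  {"x":0,"y":0.005,"z":0,"roll":0,"hand":0},
])

```text
t: 8.4
tcp_pos: [0.4451, 0.0131, 0.0156]
tcp_rot: [-3.141, 0.031, -0.002]
wrist_force: [0.2, 5.2, -2.7]
opening: 0.0007
grip_force: 2.5
```

```bash
python3 -c "
from h import *
look('w8.png')"
```

```text
8.4 [0.4451 0.0131 0.0156] -0.02 F [ 0.23  5.23 -2.7 ] M [ 1.25 -0.05  0.05]
blob [ 332  240   34   92 1583] [348. 287.]
blob [314 278   4  54 167] [315. 307.]
```

Now there is solid contact: 5.2 N, with the paddle moving along with the finger. I'll keep going in 5 mm steps and watch for the force drop.

>>> play_rows([
  {"x":-0.0003,"y":0.005,"z":0,"roll":-0.08,"hand":0},
  {"x":-0.0003,"y":0.005,"z":0,"roll":-0.08,"hand":0},
  {"x":-0.0003,"y":0.005,"z":0,"roll":-0.08,"hand":0},
])

```text
t: 8.75
tcp_pos: [0.4448, 0.0086, 0.0156]
tcp_rot: [-3.139, -0.095, -0.003]
wrist_force: [0.9, 6.1, -2.2]
opening: -0.0
grip_force: 2.9
```

>>> play_rows([
  {"x":-0.0003,"y":0.005,"z":0,"roll":-0.08,"hand":0},
  {"x":-0.0003,"y":0.005,"z":0,"roll":-0.08,"hand":0},
  {"x":-0.0003,"y":0.005,"z":0,"roll":-0.08,"hand":0},
])

```text
t: 9.05
tcp_pos: [0.4448, 0.004, 0.0156]
tcp_rot: [-3.132, -0.221, -0.003]
wrist_force: [0.9, 7.0, -2.6]
opening: 0.0006
grip_force: 3.4
```

```bash
python3 -c "
from h import *
look('w9.png')"
```

```text
9.05 [0.4448 0.004  0.0156] 0.141 F [ 0.92  7.02 -2.61] M [ 1.75 -0.03  0.04]
blob [ 332  240   31   92 1490] [348. 286.]
blob [314 278   4  54 153] [315. 306.]
```

>>> play_rows([
  {"x":-0.0005,"y":0.005,"z":0,"roll":-0.08,"hand":0},
  {"x":-0.0005,"y":0.005,"z":0,"roll":-0.08,"hand":0},
  {"x":-0.0005,"y":0.005,"z":0,"roll":-0.08,"hand":0},
])

```text
t: 9.4
tcp_pos: [0.445, -0.0006, 0.0156]
tcp_rot: [-3.12, -0.347, -0.003]
wrist_force: [0.2, 8.5, -3.3]
opening: 0.0007
grip_force: 3.8
```

>>> play_rows([
  {"x":-0.0005,"y":0.005,"z":0,"roll":-0.08,"hand":0},
  {"x":-0.0005,"y":0.005,"z":0,"roll":-0.08,"hand":0},
  {"x":-0.0005,"y":0.005,"z":0,"roll":-0.08,"hand":0},
])

```text
t: 9.7
tcp_pos: [0.4455, -0.0051, 0.0155]
tcp_rot: [-3.103, -0.472, -0.003]
wrist_force: [0.1, 10.3, -2.2]
opening: 0.0004
grip_force: 4.3
```

>>> play_rows([
  {"x":-0.0005,"y":0.005,"z":0,"roll":-0.08,"hand":0},
  {"x":-0.0005,"y":0.005,"z":0,"roll":-0.08,"hand":0},
  {"x":-0.0005,"y":0.005,"z":0,"roll":-0.08,"hand":0},
])

```text
t: 10.0
tcp_pos: [0.4448, -0.0116, 0.0154]
tcp_rot: [-3.084, -0.594, 0.002]
wrist_force: [-1.9, 4.7, -0.4]
opening: 0.0006
grip_force: 2.9
```

```bash
python3 -c "
from h import *
look('w10.png')"
```

```text
10.0 [ 0.4448 -0.0116  0.0154] 0.381 F [-1.86  4.74 -0.35] M [1.33 0.41 0.03]
blob [ 334  241   24   91 1366] [347. 282.]
blob [314 278   4  54 155] [315. 306.]
```

The first click was felt: the wrist force fell from 10.3 to 4.7 N, which puts the lever in notch 3. The next click should come about 19 mm further on.

```bash
python3 -c "
from h import *
for a,d in((-.14,.024),(-.14,.04),(0,.024),(0,.04),(.14,.024),(.14,.04),(.279,.024)):
  print(a,d,pose(a,d), rel(*pose(a,d),.0156))"
```

```text
-0.14 0.024 (array([ 0.44561468, -0.0106849 ]), 0.3993529411764706) [ 0.001  -0.0007 -0.0002 -0.0189]
-0.14 0.04 (array([ 0.45045116, -0.02622425]), 0.5875882352941176) [-2.000e-04  1.550e-02 -2.000e-04 -2.071e-01]
0 0.024 (array([ 0.45023457, -0.02920571]), 0.5393529411764706) [-0.0015  0.0182 -0.0002 -0.1589]
0 0.04 (array([ 0.45719214, -0.04391813]), 0.7275882352941176) [-6.000e-04  3.450e-02 -2.000e-04 -3.471e-01]
0.14 0.024 (array([ 0.45739371, -0.04690064]), 0.6793529411764706) [-1.500e-03  3.730e-02 -2.000e-04 -2.989e-01]
0.14 0.04 (array([ 0.46633623, -0.06049823]), 0.8675882352941177) [ 1.800e-03  5.330e-02 -2.000e-04 -4.871e-01]
0.279 0.024 (array([ 0.46687565, -0.06331035]), 0.8183529411764706) [ 1.200e-03  5.610e-02 -2.000e-04 -4.379e-01]
```

>>> play_rows([
  {"x":-0.0005,"y":0.005,"z":0,"roll":-0.059,"hand":0},
  {"x":-0.0005,"y":0.005,"z":0,"roll":-0.059,"hand":0},
  {"x":-0.0005,"y":0.005,"z":0,"roll":-0.059,"hand":0},
])

```text
t: 10.35
tcp_pos: [0.446, -0.0165, 0.0154]
tcp_rot: [-3.065, -0.685, 0.002]
wrist_force: [-2.2, 6.5, 0.1]
opening: 0.0003
grip_force: 3.4
```

>>> play_rows([
  {"x":-0.0005,"y":0.005,"z":0,"roll":-0.059,"hand":0},
  {"x":-0.0005,"y":0.005,"z":0,"roll":-0.059,"hand":0},
  {"x":-0.0005,"y":0.005,"z":0,"roll":-0.059,"hand":0},
])

```text
t: 10.65
tcp_pos: [0.4472, -0.021, 0.0154]
tcp_rot: [-3.043, -0.775, 0.003]
wrist_force: [-3.1, 6.3, 1.8]
opening: 0.0004
grip_force: 3.8
```

>>> play_rows([
  {"x":-0.0002,"y":0.003,"z":0,"roll":-0.035,"hand":0},
  {"x":-0.0002,"y":0.003,"z":0,"roll":-0.035,"hand":0},
  {"x":-0.0002,"y":0.003,"z":0,"roll":-0.035,"hand":0},
])

```text
t: 10.95
tcp_pos: [0.448, -0.0236, 0.0153]
tcp_rot: [-3.029, -0.828, 0.004]
wrist_force: [-4.3, 7.4, 2.4]
opening: 0.0004
grip_force: 4.0
```

>>> play_rows([
  {"x":-0.0002,"y":0.003,"z":0,"roll":-0.035,"hand":0},
  {"x":-0.0002,"y":0.003,"z":0,"roll":-0.035,"hand":0},
  {"x":-0.0002,"y":0.003,"z":0,"roll":-0.035,"hand":0},
])

```text
t: 11.25
tcp_pos: [0.449, -0.0263, 0.0153]
tcp_rot: [-3.014, -0.881, 0.005]
wrist_force: [-4.5, 6.7, 2.4]
opening: 0.0004
grip_force: 4.2
```

>>> play_rows([
  {"x":0,"y":0.002,"z":0,"roll":-0.024,"hand":0},
  {"x":0,"y":0.002,"z":0,"roll":-0.024,"hand":0},
  {"x":0,"y":0.002,"z":0,"roll":-0.024,"hand":0},
])

```text
t: 11.55
tcp_pos: [0.4497, -0.0281, 0.0153]
tcp_rot: [-3.003, -0.917, 0.006]
wrist_force: [-4.6, 7.2, 4.1]
opening: 0.0006
grip_force: 4.4
```

>>> play_rows([
  {"x":0,"y":0.002,"z":0,"roll":-0.024,"hand":0},
  {"x":0,"y":0.002,"z":0,"roll":-0.024,"hand":0},
  {"x":0,"y":0.002,"z":0,"roll":-0.024,"hand":0},
])

```text
t: 11.85
tcp_pos: [0.4504, -0.0299, 0.0152]
tcp_rot: [-2.992, -0.952, 0.007]
wrist_force: [-5.6, 6.8, 3.6]
opening: 0.0002
grip_force: 4.5
```

>>> play_rows([
  {"x":0,"y":0.002,"z":0,"roll":-0.024,"hand":0},
  {"x":0,"y":0.002,"z":0,"roll":-0.024,"hand":0},
  {"x":0,"y":0.002,"z":0,"roll":-0.024,"hand":0},
])

```text
t: 12.15
tcp_pos: [0.4511, -0.0317, 0.0152]
tcp_rot: [-2.98, -0.988, 0.008]
wrist_force: [-5.8, 7.0, 4.2]
opening: 0.0008
grip_force: 4.5
```

```bash
python3 -c "
from h import *
look('w11.png')
im=cv2.imread('pics/w11.png'); cv2.imwrite('pics/c11.png',cv2.resize(im[130:340,200:430],None,fx=2.8,fy=2.8,interpolation=cv2.INTER_CUBIC))"
```

```text
12.15 [ 0.4511 -0.0317  0.0152] 0.64 F [-5.77  7.    4.22] M [ 1.52  1.44 -0.05]
blob [ 334  241   25   91 1344] [347. 281.]
```

View pics/c11.png

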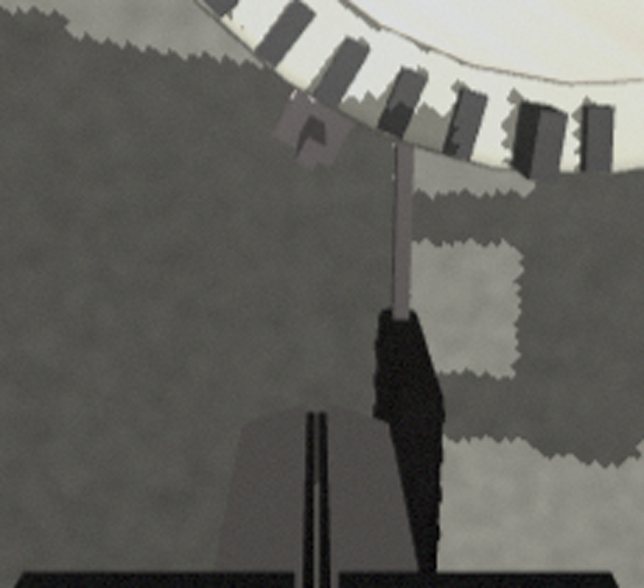

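The pointer at crop (313,135) is in line with the third rib, so the lever is in notch 3 with the blade bent, as expected. I'll keep pushing in small steps.

>>> play_rows([
  {"x":0,"y":0.002,"z":0,"roll":-0.024,"hand":0},
  {"x":0,"y":0.002,"z":0,"roll":-0.024,"hand":0},
  {"x":0,"y":0.002,"z":0,"roll":-0.024,"hand":0},
])

```text
t: 12.5
tcp_pos: [0.4513, -0.0345, 0.015]
tcp_rot: [-2.969, -1.023, 0.012]
wrist_force: [-6.8, 3.1, 1.2]
opening: 0.0003
grip_force: 3.1
```

>>> play_rows([
  {"x":0,"y":0.002,"z":0,"roll":-0.024,"hand":0},
  {"x":0,"y":0.002,"z":0,"roll":-0.024,"hand":0},
  {"x":0,"y":0.002,"z":0,"roll":-0.024,"hand":0},
])

```text
t: 12.8
tcp_pos: [0.4522, -0.0368, 0.0149]
tcp_rot: [-2.958, -1.057, 0.013]
wrist_force: [-6.4, 2.8, 3.6]
opening: 0.0002
grip_force: 3.2
```

That was the second click, grip 4.5 to 3.1, so the lever is in notch 4 and has settled there. On to the next notch.

>>> play_rows([
  {"x":-0.001,"y":0.003,"z":0,"roll":-0.035,"hand":0},
  {"x":-0.0015,"y":0.006,"z":0,"roll":-0.07,"hand":0},
  {"x":-0.0015,"y":0.006,"z":0,"roll":-0.07,"hand":0},
  {"x":-0.0015,"y":0.006,"z":0,"roll":-0.07,"hand":0},
])

```text
t: 13.2
tcp_pos: [0.4548, -0.0421, 0.0149]
tcp_rot: [-2.918, -1.16, 0.013]
wrist_force: [-8.2, 4.8, 3.9]
opening: 0.0007
grip_force: 3.8
```

>>> play_rows([
  {"x":-0.0005,"y":0.004,"z":0,"roll":-0.047,"hand":0},
  {"x":-0.0005,"y":0.004,"z":0,"roll":-0.047,"hand":0},
  {"x":-0.0005,"y":0.004,"z":0,"roll":-0.047,"hand":0},
])

```text
t: 13.5
tcp_pos: [0.4566, -0.0455, 0.0149]
tcp_rot: [-2.89, -1.228, 0.015]
wrist_force: [-7.4, 3.8, 4.7]
opening: 0.0004
grip_force: 4.1
```

```bash
python3 -c "
from h import *
look('w12.png')
for d in (.03,.04,.045,.048): print(d,pose(0,d),rel(*pose(0,d),.015))"
```

```text
13.5 [ 0.4566 -0.0455  0.0149] 0.803 F [-7.42  3.77  4.73] M [ 0.8   1.88 -0.15]
blob [ 335  244   26   88 1366] [348. 283.]
0.03 (array([ 0.45251769, -0.0348739 ]), 0.6099411764705882) [ 4.800e-03 -1.020e-02 -1.000e-04  1.935e-01]
0.04 (array([ 0.45719214, -0.04391813]), 0.7275882352941176) [ 0.0015 -0.0006 -0.0001  0.0758]
0.045 (array([ 0.45991995, -0.04821855]), 0.7864117647058823) [ 0.0003  0.0044 -0.0001  0.017 ]
0.048 (array([ 0.46167636, -0.05071918]), 0.8217058823529412) [-0.0003  0.0074 -0.0001 -0.0183]
```

>>> play_rows([
  {"x":0,"y":0.003,"z":0,"roll":-0.02,"hand":0},
  {"x":0,"y":0.003,"z":0,"roll":-0.02,"hand":0},
  {"x":0,"y":0.003,"z":0,"roll":-0.02,"hand":0},
])

```text
t: 13.85
tcp_pos: [0.4581, -0.0477, 0.0148]
tcp_rot: [-2.878, -1.256, 0.016]
wrist_force: [-8.8, 2.8, 4.3]
opening: 0.0002
grip_force: 4.4
```

>>> play_rows([
  {"x":0,"y":0.002,"z":0,"roll":-0.02,"hand":0},
  {"x":0,"y":0.002,"z":0,"roll":-0.02,"hand":0},
  {"x":0,"y":0.002,"z":0,"roll":-0.02,"hand":0},
])

```text
t: 14.15
tcp_pos: [0.4591, -0.0493, 0.0148]
tcp_rot: [-2.865, -1.285, 0.018]
wrist_force: [-10.3, 3.2, 6.3]
opening: 0.0005
grip_force: 4.6
```

>>> play_rows([
  {"x":0,"y":0.002,"z":0,"roll":-0.02,"hand":0},
  {"x":0,"y":0.002,"z":0,"roll":-0.02,"hand":0},
  {"x":0,"y":0.002,"z":0,"roll":-0.02,"hand":0},
])

```text
t: 14.45
tcp_pos: [0.4602, -0.0508, 0.0148]
tcp_rot: [-2.852, -1.313, 0.019]
wrist_force: [-10.0, 3.1, 6.0]
opening: 0.0003
grip_force: 4.8
```

>>> play_rows([
  {"x":0,"y":0.002,"z":0,"roll":-0.02,"hand":0},
  {"x":0,"y":0.002,"z":0,"roll":-0.02,"hand":0},
  {"x":0,"y":0.002,"z":0,"roll":-0.02,"hand":0},
])

```text
t: 14.75
tcp_pos: [0.4613, -0.0522, 0.0147]
tcp_rot: [-2.838, -1.341, 0.02]
wrist_force: [-9.9, 3.2, 6.6]
opening: 0.0004
grip_force: 4.9
```

>>> play_rows([
  {"x":0,"y":0.002,"z":0,"roll":-0.02,"hand":0},
  {"x":0,"y":0.002,"z":0,"roll":-0.02,"hand":0},
  {"x":0,"y":0.002,"z":0,"roll":-0.02,"hand":0},
])

```text
t: 15.05
tcp_pos: [0.4625, -0.0536, 0.0146]
tcp_rot: [-2.825, -1.369, 0.021]
wrist_force: [-11.6, 3.7, 6.3]
opening: 0.0007
grip_force: 5.1
```

>>> play_rows([
  {"x":0,"y":0.002,"z":0,"roll":-0.02,"hand":0},
  {"x":0,"y":0.002,"z":0,"roll":-0.02,"hand":0},
  {"x":0,"y":0.002,"z":0,"roll":-0.02,"hand":0},
])

```text
t: 15.35
tcp_pos: [0.4644, -0.0553, 0.0143]
tcp_rot: [-2.811, -1.397, 0.021]
wrist_force: [-9.3, 1.4, 1.5]
opening: 0.0002
grip_force: 3.8
```

Third click, grip 5.1 to 3.8, so the lever is in notch 5. I'll hold to let it settle, then work out the last push.

>>> play_rows([
  {"x":0,"y":0,"z":0,"roll":0,"hand":0},
  {"x":0,"y":0,"z":0,"roll":0,"hand":0},
  {"x":0,"y":0,"z":0,"roll":0,"hand":0},
])

```text
t: 15.65
tcp_pos: [0.4644, -0.0555, 0.0143]
tcp_rot: [-2.812, -1.397, 0.021]
wrist_force: [-8.8, 1.1, 2.2]
opening: 0.0004
grip_force: 3.8
```

```bash
python3 -c "
from h import *
look('w13.png')
im=cv2.imread('pics/w13.png'); cv2.imwrite('pics/c13.png',cv2.resize(im[100:340,200:460],None,fx=2.5,fy=2.5,interpolation=cv2.INTER_CUBIC))
for d in (.03,.034,.04,.045,.05): print(d,pose(.14,d),rel(*pose(.14,d),.015))"
```

```text
15.65 [ 0.4644 -0.0555  0.0143] 0.922 F [-8.81  1.13  2.15] M [ 0.24  2.16 -0.19]
blob [ 336  250   26   82 1253] [349. 287.]
0.03 (array([ 0.46044545, -0.05219478]), 0.7499411764705882) [ 0.0002 -0.0052 -0.0007  0.1724]
0.034 (array([ 0.46268418, -0.05559889]), 0.797) [-0.0011 -0.0013 -0.0007  0.1253]
0.04 (array([ 0.46633623, -0.06049823]), 0.8675882352941177) [-0.0028  0.0045 -0.0007  0.0547]
0.045 (array([ 0.46963744, -0.06437593]), 0.9264117647058823) [-0.0039  0.0095 -0.0007 -0.0041]
0.05 (array([ 0.47316091, -0.06805285]), 0.9852352941176471) [-0.0047  0.0145 -0.0007 -0.0629]
```

View pics/c13.png

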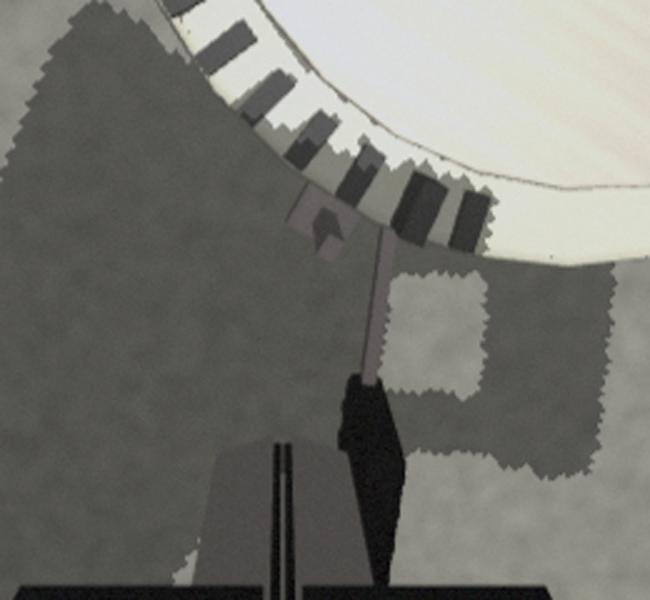

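The pointer at crop (325,225) is in line with the fifth rib, next to the post at (415,205), so notch 5 is confirmed. Now the last notch, carefully.

>>> play_rows([
  {"x":-0.002,"y":0.003,"z":0,"roll":0,"hand":0},
  {"x":-0.003,"y":0.006,"z":0,"roll":0,"hand":0},
  {"x":-0.004,"y":0.008,"z":0,"roll":0,"hand":0},
  {"x":-0.004,"y":0.008,"z":0,"roll":0,"hand":0},
])

```text
t: 16.1
tcp_pos: [0.4704, -0.0613, 0.0144]
tcp_rot: [-2.809, -1.398, 0.014]
wrist_force: [-6.5, 6.1, -0.3]
opening: 0.0005
grip_force: 4.5
```

>>> play_rows([
  {"x":-0.0005,"y":0.002,"z":0,"roll":-0.01,"hand":0},
  {"x":-0.0005,"y":0.002,"z":0,"roll":-0.01,"hand":0},
  {"x":-0.0005,"y":0.002,"z":0,"roll":-0.01,"hand":0},
])

```text
t: 16.4
tcp_pos: [0.4714, -0.0625, 0.0144]
tcp_rot: [-2.802, -1.413, 0.014]
wrist_force: [-8.1, 6.2, 0.2]
opening: 0.0006
grip_force: 4.6
```

>>> play_rows([
  {"x":-0.0003,"y":0.0015,"z":0,"roll":-0.01,"hand":0},
  {"x":-0.0003,"y":0.0015,"z":0,"roll":-0.01,"hand":0},
  {"x":-0.0003,"y":0.0015,"z":0,"roll":-0.01,"hand":0},
])

```text
t: 16.7
tcp_pos: [0.4724, -0.0655, 0.0144]
tcp_rot: [-2.797, -1.426, 0.016]
wrist_force: [-7.1, 1.3, -1.1]
opening: -0.0
grip_force: 3.2
```

Fourth click, grip 4.6 to 3.2, so the lever should be in notch 6. I'll hold briefly, then ease off slowly.

>>> play_rows([
  {"x":0,"y":-0.003,"z":0,"roll":0,"hand":0},
  {"x":0,"y":-0.006,"z":0,"roll":0,"hand":0},
  {"x":0,"y":-0.012,"z":0,"roll":0,"hand":0},
  {"x":0,"y":-0.018,"z":0,"roll":0,"hand":0},
  {"x":0,"y":-0.024,"z":0,"roll":0,"hand":0},
])

```text
t: 17.2
tcp_pos: [0.459, -0.0495, 0.0155]
tcp_rot: [2.797, 1.429, 0.001]
wrist_force: [-0.8, 2.5, -1.5]
opening: 0.0004
grip_force: 1.0
```

>>> play_rows([
  {"x":-0.002,"y":-0.006,"z":0,"roll":0,"hand":0},
  {"x":-0.003,"y":-0.012,"z":0,"roll":0,"hand":0},
  {"x":-0.004,"y":-0.018,"z":0,"roll":0,"hand":0},
  {"x":-0.005,"y":-0.03,"z":0,"roll":0,"hand":0},
  {"x":-0.005,"y":-0.045,"z":0,"roll":0,"hand":0},
])

```text
t: 17.7
tcp_pos: [0.4192, -0.0276, 0.0156]
tcp_rot: [2.798, 1.427, 0.001]
wrist_force: [-0.9, 0.3, 0.2]
opening: 0.0005
grip_force: 0.0
```

>>> play_rows([
  {"x":-0.02,"y":-0.01,"z":0,"roll":0,"hand":0},
  {"x":-0.02,"y":-0.01,"z":-0.05,"roll":0,"hand":0},
  {"x":-0.02,"y":-0.01,"z":-0.1,"roll":0,"hand":0},
  {"x":-0.02,"y":-0.01,"z":-0.14,"roll":0,"hand":0},
  {"x":-0.02,"y":-0.01,"z":-0.14,"roll":0,"hand":0},
])

```text
t: 18.2
tcp_pos: [0.4029, -0.0378, 0.1595]
tcp_rot: [2.793, 1.425, 0.012]
wrist_force: [0.2, -1.1, 0.5]
opening: 0.0003
grip_force: 0.0
```

>>> play_rows([
  {"x":0,"y":0,"z":0,"roll":0,"hand":0},
  {"x":0,"y":0,"z":0,"roll":0,"hand":0},
])

```text
t: 18.4
tcp_pos: [0.3983, -0.038, 0.1545]
tcp_rot: [-2.797, -1.429, 0.003]
wrist_force: [-0.0, 0.1, -1.0]
opening: 0.0008
grip_force: 0.0
```

```bash
python3 - <<'E'
from h import *
s=r.sense(); look('w14.png')
im=save('top','t14.png')
for cam in('wrist','top'):
    for b in r.boxes_of(cam,'paddle')[:2]: print(cam,round(b['confidence'],2),w(cam,b['centre'],s).round(4))
    for b in r.boxes_of(cam,'read_key_top')[:1]: print(cam,'key',round(b['confidence'],2),w(cam,b['centre'],s).round(4))
for a in (.14,.279,.419):
    c=O+.135*(rot(Y)@np.array([-np.cos(a),-np.sin(a)])); p=proj('top',[*c,.06]); print(a,c.round(3),p.round(0), im[int(p[1])-2:int(p[1])+3,int(p[0])-2:int(p[0])+3].mean().round(0))
K=O+rot(Y)@np.array([.055,-.08]); print('key model',K, totool([*K,.12]), s['qpos'].round(2))
E
```

```text
18.4 [ 0.3983 -0.038   0.1545] 0.945 F [-0.05  0.11 -1.03] M [-0.03  0.03 -0.05]
blob [373 185  25  34 299] [384. 199.]
wrist 0.77 [ 0.4639 -0.0491  0.0622]
wrist key 0.95 [ 0.6517 -0.0525  0.0718]
top 0.58 [ 0.4707 -0.0444  0.0662]
top 0.54 [0.6289 0.0178 0.0599]
top key 0.68 [ 0.6564 -0.0493  0.0715]
0.14 [ 0.455 -0.039] [351. 291.] 85.0
0.279 [ 0.464 -0.056] [359. 287.] 55.0
0.419 [ 0.475 -0.071] [366. 282.] 102.0
key model [ 0.65352805 -0.05039264] [0.1384667  0.21385139 0.03433969] [ 0.54  0.36 -0.68  2.17  0.35  0.72 -0.99]
```

>>> play_rows([
  {"x":0.138,"y":0.214,"z":0,"roll":0,"hand":0},
  {"x":0.138,"y":0.214,"z":0,"roll":0,"hand":0},
  {"x":0.138,"y":0.214,"z":0,"roll":0,"hand":0},
  {"x":0.138,"y":0.214,"z":0,"roll":0,"hand":0},
  {"x":0.138,"y":0.214,"z":0,"roll":0,"hand":0},
])

```text
t: 19.2
tcp_pos: [0.6509, -0.0512, 0.1546]
tcp_rot: [-2.797, -1.429, 0.002]
wrist_force: [0.6, -0.2, 1.4]
opening: 0.0007
grip_force: 0.0
```

>>> play_rows([
  {"x":0.003,"y":0.004,"z":0.02,"roll":0,"hand":0},
  {"x":0.003,"y":0.004,"z":0.05,"roll":0,"hand":0},
  {"x":0.003,"y":0.004,"z":0.05,"roll":0,"hand":0},
  {"x":0.003,"y":0.004,"z":0.05,"roll":0,"hand":0},
])

```text
t: 19.6
tcp_pos: [0.6537, -0.0507, 0.1049]
tcp_rot: [-2.796, -1.429, 0.002]
wrist_force: [0.9, 0.1, 0.8]
opening: 0.0
grip_force: 0.0
```

```bash
python3 - <<'E'
from h import *
s=r.sense(); print(s['tcp_pos'],yaw(s),s['wrist_force'],totool([.653,-.051,.08]))
im=cv2.imread('pics/t14.png'); g=im.max(2); ys,xs=np.where(g[270:305,330:385]<45); c=(xs.mean()+330,ys.mean()+270); print(c,len(xs))
p=ray('top',c,.055)[:2]-O; print(np.hypot(*p), np.arctan2(-p[1],-p[0])-Y)
E
```

```text
[ 0.65366364 -0.05067439  0.10492832] 0.9451596885354807 [0.85499144 0.13529711 0.81166046] [-0.00063154 -0.00030468  0.02492942]
(np.float64(360.0), np.float64(289.5)) 2
0.14080666340626613 0.27556819382133313
```

The lever reads 0.276 rad in the top picture, which is notch 6. Now I'll press the key.

>>> play_rows([
  {"x":0,"y":0,"z":0.01,"roll":0,"hand":0},
  {"x":0,"y":0,"z":0.02,"roll":0,"hand":0},
  {"x":0,"y":0,"z":0.03,"roll":0,"hand":0},
  {"x":0,"y":0,"z":0.034,"roll":0,"hand":0},
  {"x":0,"y":0,"z":0.034,"roll":0,"hand":0},
])

```text
t: 20.1
tcp_pos: [0.6537, -0.051, 0.0706]
tcp_rot: [-2.797, -1.429, 0.002]
wrist_force: [-0.4, -0.1, -1.3]
opening: 0.0001
grip_force: 0.0
```

>>> play_rows([
  {"x":0,"y":0,"z":0.003,"roll":0,"hand":0},
  {"x":0,"y":0,"z":0.003,"roll":0,"hand":0},
  {"x":0,"y":0,"z":0.003,"roll":0,"hand":0},
])

```text
t: 20.4
tcp_pos: [0.6545, -0.0509, 0.0687]
tcp_rot: [2.797, 1.429, 0.001]
wrist_force: [-0.4, 0.4, -0.5]
opening: 0.0002
grip_force: 0.0
```

>>> play_rows([
  {"x":0,"y":0,"z":0.003,"roll":0,"hand":0},
  {"x":0,"y":0,"z":0.003,"roll":0,"hand":0},
  {"x":0,"y":0,"z":0.003,"roll":0,"hand":0},
])

```text
t: 20.7
tcp_pos: [0.6542, -0.0509, 0.0654]
tcp_rot: [-2.798, -1.429, 0.0]
wrist_force: [-1.0, -0.0, -1.5]
opening: 0.0003
grip_force: 0.0
```

>>> play_rows([
  {"x":0,"y":0,"z":0.003,"roll":0,"hand":0},
  {"x":0,"y":0,"z":0.003,"roll":0,"hand":0},
  {"x":0,"y":0,"z":0.003,"roll":0,"hand":0},
])

```text
t: 21.0
tcp_pos: [0.6542, -0.0509, 0.0623]
tcp_rot: [-2.797, -1.429, 0.0]
wrist_force: [-0.4, 0.2, 0.2]
opening: 0.0004
grip_force: 0.0
```

>>> play_rows([
  {"x":0,"y":0,"z":0.002,"roll":0,"hand":0},
  {"x":0,"y":0,"z":0.002,"roll":0,"hand":0},
  {"x":0,"y":0,"z":0.002,"roll":0,"hand":0},
])

```text
t: 21.3
tcp_pos: [0.6543, -0.051, 0.0604]
tcp_rot: [-2.797, -1.43, 0.0]
wrist_force: [0.2, 0.8, 0.5]
opening: 0.0001
grip_force: 0.0
```

>>> play_rows([
  {"x":0,"y":0,"z":0.003,"roll":0,"hand":0},
  {"x":0,"y":0,"z":0.003,"roll":0,"hand":0},
  {"x":0,"y":0,"z":0.003,"roll":0,"hand":0},
])

```text
t: 21.6
tcp_pos: [0.6542, -0.0509, 0.0573]
tcp_rot: [-2.797, -1.429, 0.0]
wrist_force: [-0.4, 0.4, -0.2]
opening: 0.0006
grip_force: 0.0
```

>>> play_rows([
  {"x":0,"y":0,"z":0.002,"roll":0,"hand":0},
  {"x":0,"y":0,"z":0.002,"roll":0,"hand":0},
  {"x":0,"y":0,"z":0.002,"roll":0,"hand":0},
])

```text
t: 21.9
tcp_pos: [0.6542, -0.0509, 0.0554]
tcp_rot: [-2.797, -1.429, 0.0]
wrist_force: [0.3, 0.2, -0.3]
opening: 0.0001
grip_force: 0.0
```

```bash
python3 - <<'E'
from h import *
s=r.sense(); print(s['t'],s['tcp_pos'],s['wrist_force'],s['moment'])
im=save('scene','s15.png')
for b in r.boxes_of('scene','read_key_top')[:1]: print('key',round(b['confidence'],2),w('scene',b['centre']).round(4))
print('tcp px',proj('scene',s['tcp_pos']),'key',proj('scene',[.6535,-.0507,.07]))
E
```

```text
21.9 [ 0.65422286 -0.05089931  0.0553857 ] [ 0.32939812  0.19078991 -0.31340923] [-0.08081299 -0.02453925  0.00273251]
key 0.57 [ 0.657  -0.0539  0.0738]
tcp px [328.33947355 280.84536948] key [328.29241511 276.45601392]
```

```bash
python3 - <<'E'
from h import *
c=r.calibration('wrist'); Hi=np.linalg.inv(np.array(c['hand_eye'])); K=np.array(c['camera_matrix'])
for x in (0,.008):
  for h in (0,.01,.02,.037):
    q=K@(Hi@np.array([x,0,-h,1]))[:3]; print(x,h,(q[:2]/q[2]).round(1))
im=cv2.imread('pics/s15.png'); 
for v in range(215,292,3): print(v, im[v,305:352:3].max(1))
E
```

```text
0 0 [312.  268.3]
0 0.01 [312.  274.2]
0 0.02 [311.9 280.7]
0 0.037 [311.8 293.2]
0.008 0 [312.  255.2]
0.008 0.01 [311.9 260.6]
0.008 0.02 [311.9 266.5]
0.008 0.037 [311.8 278. ]
215 [110 105  74  25  23  18  21  32  41  28  22  19  26  24  52 104]
218 [107 103 108  93  20  23  25  22  19  22  21  19  16  49  93 100]
221 [108 104 109 108  48  63  14  25  13  20  20  49  80  66 106 106]
224 [109 105 108  30  37  65  21  18  24  16  15  60  62  72 118 108]
227 [105 109 107  22  44  65  18  20  22  24  22  66  58  27 149 159]
230 [ 93 102  52  16  35  60  28  43  42  45  20  63  45  28 150 155]
233 [ 29  34  88  26  29  21  17  32  25  21  23  30  24  28 152 160]
236 [ 53  42  87  25  34  29  29  18  22  21  20  29  24  28 155 114]
239 [44 90 75 32 31 49 23 24 23 28 31 32 25 24 77 55]
242 [92 88 70 83 34 77 25 22 19 27 28 34 43 21 57 59]
245 [91 89 71 50 35 82 26 25 24 21 21 33 36 55 46 60]
248 [91 88 82 51 40 64 45 36 36 34 28 38 39 38 42 47]
251 [94 84 30 36 37 37 36 38 38 32 31 36 35 44 69 45]
254 [97 79 36 34 36 35 35 42 37 34 36 36 34 33 88 79]
257 [96 85 38 38 35 41 30 34 37 39 33 39 61 35 88 81]
260 [94 90 36 41 39 38 30 36 37 39 62 40 43 35 92 83]
263 [70 88 42 38 29 34 23 19 27 26 27 28 25 31 91 80]
266 [64 70 63 53 63 65 62 62 62 63 63 63 62 62 91 94]
269 [31 68 63 60 64 63 64 62 65 62 62 54 46 62 96 95]
272 [60 34 70 75 67 69 75 59 63 59 74 73 74 72 95 81]
275 [64 60 94 96 94 82 39 51 48 50 43 72 71 76 82 92]
278 [ 71 145 158 156  95  27  48  48  53  56  26  89  92  95  95  94]
281 [148 161 159 159 162  32  36  45  49  41  29  63  93  98  92  94]
284 [ 86 151 164 159 162  35  30  34  34  28  30  89  95  92  95  97]
287 [ 77  79 136 161 160  88  30  31  32  28  42  96  93  97  96  92]
290 [ 78  76  81 119 162 153  92  73  66  83  93  95  95  91  98  95]
```

The wrist image explains it. The closed fingertip shows at row 278, which fits a tip about 37 mm behind the reported TCP, and that also explains the first miss over the paddle. To go lower safely beside the read head, I'll raise the tool and turn the gripper's long side parallel to the head.

>>> play_rows([
  {"x":0,"y":0,"z":-0.04,"roll":0,"hand":0},
  {"x":0,"y":0,"z":-0.05,"roll":-0.14,"hand":0},
  {"x":0,"y":0,"z":-0.05,"roll":-0.28,"hand":0},
  {"x":0,"y":0,"z":-0.05,"roll":-0.42,"hand":0},
  {"x":0,"y":0,"z":-0.05,"roll":-0.56,"hand":0},
])

```text
t: 22.5
tcp_pos: [0.6544, -0.051, 0.1058]
tcp_rot: [2.287, 2.153, 0.0]
wrist_force: [-0.4, 0.0, -0.5]
opening: 0.0004
grip_force: 0.0
```

>>> play_rows([
  {"x":0,"y":0,"z":0,"roll":-0.14,"hand":0},
  {"x":0,"y":0,"z":0,"roll":-0.28,"hand":0},
  {"x":0,"y":0,"z":0,"roll":-0.32,"hand":0},
  {"x":0,"y":0,"z":0,"roll":-0.32,"hand":0},
  {"x":0,"y":0,"z":0,"roll":-0.32,"hand":0},
])

```text
t: 23.0
tcp_pos: [0.6543, -0.051, 0.1055]
tcp_rot: [1.924, 2.484, 0.0]
wrist_force: [0.4, -0.7, 0.5]
opening: 0.0004
grip_force: 0.0
```

```bash
python3 - <<'E'
from h import *
s=r.sense(); print(s['t'],s['tcp_pos'],yaw(s),s['wrist_force'],s['qpos'].round(2),totool([.6535,-.051,.06]))
E
```

```text
23.0 [ 0.65433679 -0.05099483  0.10546565] 1.823486095374367 [ 0.3800696  -0.72727416  0.47311287] [ 0.47  0.82 -0.8   1.55  0.65  1.05 -0.25] [ 0.00020476 -0.00081444  0.0454656 ]
```

>>> play_rows([
  {"x":0,"y":0,"z":0.02,"roll":0,"hand":0},
  {"x":0,"y":0,"z":0.04,"roll":0,"hand":0},
  {"x":0,"y":0,"z":0.052,"roll":0,"hand":0},
  {"x":0,"y":0,"z":0.055,"roll":0,"hand":0},
  {"x":0,"y":0,"z":0.055,"roll":0,"hand":0},
])

```text
t: 23.5
tcp_pos: [0.6543, -0.0507, 0.0504]
tcp_rot: [-1.922, -2.485, 0.0]
wrist_force: [0.4, -0.1, 0.4]
opening: 0.0008
grip_force: 0.0
```

>>> play_rows([
  {"x":0,"y":0,"z":0.003,"roll":0,"hand":0},
  {"x":0,"y":0,"z":0.006,"roll":0,"hand":0},
  {"x":0,"y":0,"z":0.006,"roll":0,"hand":0},
  {"x":0,"y":0,"z":0.006,"roll":0,"hand":0},
])

```text
t: 23.9
tcp_pos: [0.6545, -0.0509, 0.0447]
tcp_rot: [1.922, 2.485, 0.0]
wrist_force: [0.1, -0.3, -0.4]
opening: 0.0001
grip_force: 0.0
```

>>> play_rows([
  {"x":0,"y":0,"z":0.003,"roll":0,"hand":0},
  {"x":0,"y":0,"z":0.006,"roll":0,"hand":0},
  {"x":0,"y":0,"z":0.006,"roll":0,"hand":0},
  {"x":0,"y":0,"z":0.006,"roll":0,"hand":0},
])

```text
t: 24.3
tcp_pos: [0.6542, -0.0509, 0.0383]
tcp_rot: [-1.922, -2.485, 0.0]
wrist_force: [0.5, -0.8, 0.5]
opening: 0.0008
grip_force: 0.0
```

>>> play_rows([
  {"x":0,"y":0,"z":0.003,"roll":0,"hand":0},
  {"x":0,"y":0,"z":0.003,"roll":0,"hand":0},
  {"x":0,"y":0,"z":0.003,"roll":0,"hand":0},
])

```text
t: 24.6
tcp_pos: [0.6546, -0.0508, 0.0356]
tcp_rot: [1.922, 2.485, 0.001]
wrist_force: [0.4, 0.6, 0.5]
opening: 0.0004
grip_force: 0.6
```

>>> play_rows([
  {"x":0,"y":0,"z":0.002,"roll":0,"hand":0},
  {"x":0,"y":0,"z":0.002,"roll":0,"hand":0},
  {"x":0,"y":0,"z":0.002,"roll":0,"hand":0},
])

```text
t: 24.9
tcp_pos: [0.6546, -0.0508, 0.0336]
tcp_rot: [1.922, 2.485, 0.001]
wrist_force: [1.1, 0.1, 1.7]
opening: 0.0003
grip_force: 1.0
```

>>> play_rows([
  {"x":0,"y":0,"z":0.002,"roll":0,"hand":0},
  {"x":0,"y":0,"z":0.002,"roll":0,"hand":0},
  {"x":0,"y":0,"z":0.002,"roll":0,"hand":0},
])

```text
t: 25.2
tcp_pos: [0.6546, -0.0508, 0.0316]
tcp_rot: [1.922, 2.485, 0.001]
wrist_force: [0.8, 0.5, 3.2]
opening: 0.0009
grip_force: 1.5
```

>>> play_rows([
  {"x":0,"y":0,"z":0.002,"roll":0,"hand":0},
  {"x":0,"y":0,"z":0.002,"roll":0,"hand":0},
  {"x":0,"y":0,"z":0.002,"roll":0,"hand":0},
])

```text
t: 25.5
tcp_pos: [0.6546, -0.0509, 0.0298]
tcp_rot: [1.922, 2.484, 0.001]
wrist_force: [0.7, -1.4, 5.6]
opening: 0.0001
grip_force: 2.6
```

>>> play_rows([
  {"x":0,"y":0,"z":0.001,"roll":0,"hand":0},
  {"x":0,"y":0,"z":0.001,"roll":0,"hand":0},
])

```text
t: 25.7
tcp_pos: [0.6547, -0.0508, 0.0297]
tcp_rot: [1.922, 2.484, 0.0]
wrist_force: [-1.2, -0.5, 10.8]
opening: 0.0007
grip_force: 5.2
```

>>> play_rows([
  {"x":0,"y":0,"z":-0.005,"roll":0,"hand":0},
  {"x":0,"y":0,"z":-0.015,"roll":0,"hand":0},
  {"x":0,"y":0,"z":-0.05,"roll":0,"hand":0},
  {"x":0,"y":0,"z":-0.1,"roll":0,"hand":0},
  {"x":0,"y":0,"z":-0.13,"roll":0,"hand":0},
])

```text
t: 26.2
tcp_pos: [0.6547, -0.0504, 0.1615]
tcp_rot: [1.921, 2.484, 0.002]
wrist_force: [0.9, -0.5, 0.1]
opening: 0.0008
grip_force: 0.0
```

>>> play_rows([
  {"x":0,"y":0,"z":0,"roll":0,"hand":0},
  {"x":0,"y":0,"z":0,"roll":0,"hand":0},
  {"x":0,"y":0,"z":0,"roll":0,"hand":0},
])

```text
t: 26.5
tcp_pos: [0.6529, -0.0516, 0.1569]
tcp_rot: [-1.921, -2.483, 0.004]
wrist_force: [-0.5, 0.6, -0.2]
opening: 0.0007
grip_force: 0.0
```

```bash
python3 - <<'E'
from h import *
s=r.sense(); print(s['t'],s['tcp_pos'],s['wrist_force'],s['dq'].round(3))
for cam in ('scene','top'):
    r.read_camera(cam)
    for n in ('paddle','read_key_top','jar'):
        for b in r.boxes_of(cam,n)[:1]: print(cam,n,round(b['confidence'],2),w(cam,b['centre']).round(3))
E
```

```text
26.5 [ 0.65292362 -0.05159068  0.15685318] [-0.54256731  0.56566697 -0.15837733] [-0.002  0.01   0.001  0.001 -0.001 -0.003 -0.001]
scene paddle 0.77 [ 0.473 -0.056  0.046]
scene read_key_top 0.45 [ 0.66  -0.051  0.076]
scene jar 0.68 [ 0.514 -0.369  0.044]
top paddle 0.61 [ 0.465 -0.049  0.067]
top jar 0.35 [0.412 0.375 0.048]
```

The key bottomed out (force rose to 10.8 N against the stop) and came free again. The paddle is still at the sixth notch, so I'm handing in.

```bash
python3 -c "
from rig import r
print(r.job_done())"
```

```text
the job is handed in; nothing more can be done
None
```

The lever was clicked one notch at a time from notch 2 to the sixth (tall post) notch, then the read key was pressed fully down and released, the arm backed off, and the job was handed in at about 27 s; the hand-in returned no verdict.

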